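Swap the clock barrel in the demagnetiser

TASK

The slim barrel in the demagnetiser's cradle is finished: put it back into the tray's empty pocket, lying lengthwise between the ribs in the middle of the pocket. Next take the stout barrel (the short thick drum) out of its pocket and lay it in the cradle, centred with both arbor ends in the V notches, and only then turn the selector to the two-bar mark. Set both barrels down gently without dropping them, and leave the other arbors and the things standing or lying round the tray and the demagnetiser where they are.

Things in the scene. Friction and masses are not known exactly. Their poses are not given: they have to be found in the camera images.
- tray: White pocket tray, fixed, 118 (own x) by 260 mm (own y), origin under its centre on the table. Four pockets, 110 (x) by 60 mm, centred at y = -96, -32, 32, 96. Walls and dividers 4 mm thick, 10 high. In each pocket two ribs along x, tops 7 mm above the table, 12 mm gap in mid-pocket, carry an arbor: axis height 21.8 mm for a 32 mm drum, 17.4 for a 24 mm drum, 10.6 for the rod.
- felt: Flat charcoal felt strip 104 x 11 x 1 mm lying between the ribs of the one empty pocket, fixed. Origin at the centre of that pocket's floor (3 mm above the table), x along the pocket's length (the direction in which an arbor must lie), z up. Any pocket may be the empty one.
- stout_barrel: All four arbors are bright steel, 100 mm long, origin at the centre, own x along the axis (they may be rolled about it). This is the stout barrel: one short thick drum, 32 mm in diameter and 28 mm long, in the middle of a 10 mm arbor. It starts in a tray pocket (any). About 0.2 kg.
- slim_barrel: Steel arbor as the others, but with a longer, slimmer drum, 24 mm in diameter and 50 mm long, in the middle of a 10 mm arbor of 100 mm; origin at the centre, x along the axis. It starts lying in the demagnetiser's cradle. About 0.18 kg.
- twin_wheel: Steel arbor with two wheels of 32 mm diameter, each 6 mm thick, centred 21 mm either side of the middle, on a 10 mm arbor of 100 mm; origin at the centre, x along the axis. Stays in its tray pocket.
- plain_rod: Plain steel rod, 14 mm in diameter, 100 mm long, no drum; origin at the centre, x along the axis. Stays in its tray pocket.
- demag: Demagnetiser: grey box, fixed, 140 (own x) by 220 (own y) by 50 mm high, origin under its centre. It may stand left or right, the tray on the other side. On top: a cradle of two black V posts at x = -37 and +37, y = +55 mm (8 mm thick, 34 mm wide, tips 41 mm above the box top), and the selector knob at x = 0, y = -50 mm.
- cradle (a point): Centre of the cradle's seat: where the centre of a 10 mm arbor lies when both its ends rest in the V notches, 83 mm above the table, 33 mm above the box top. x runs along the arbor's axis, z up. The V notches are about 20 mm wide at the top.
- selector (a joint): Angle of the selector knob, 0 to 2.25 rad, growing clockwise seen from above; it stays where it is left. White marks on the box round it: a dot at 0, one bar at 0.75, two bars at 1.50, three bars at 2.25. At 0 the white pointer points along the box's own -x, at 1.50 about along its +y (to the cradle). Starts anywhere from the dot to a little past the one bar.
- selector_grip (a point): On the selector's axis at gripping height, 87 mm above the table. Black upright bar 57 mm long, 14 wide, 32 high, its top 7 mm above this point, on a disc of 60 mm diameter whose top is 23 mm below this point. x runs along the bar and turns with the knob; the white pointer is at the bar's -x end.
- bottle: Amber bottle, loose, 42 mm diameter, 110 mm tall, upright between tray and demagnetiser; origin at the centre of its underside.
- jar: Closed glass jar, loose, 48 mm diameter, 70 mm tall, upright beyond the demagnetiser; origin under its centre.
- loupe: Black eye loupe, loose, 38 mm diameter, 38 mm tall, on the robot's side of the demagnetiser; origin under its centre.
- screwdriver: Screwdriver, loose, 160 mm long, lying beyond the tray along its length; own x along the tool, origin near its middle.
- holder: Small metal movement holder, loose, 30 x 60 x 26 mm with a 20 mm knob at its +y end, on the robot's side of the tray; origin under its centre.
Mind the look-alikes: they are no part of the job. Leave any purple look-alike of the stout_barrel alone.

How it is judged:
By the outcome, as a careful person would: the job done as asked, in the order asked, and still so for the second after the job is handed in, with the robot touching nothing.
It also fails if it takes over 67 s, if anything falls off the work surface, if the arm or the gripper's body presses on something with over 40 N, if the wrist force passes 120 N, or if a joint passes its speed limit or range.

ROBOT

A 6-joint arm with a two-finger parallel gripper is mounted at the origin on the work surface. World frame = base frame: x ahead of the robot, y to its left, z up, the work surface at z = 0. Lengths are in m, angles in rad, forces in N, time in s.
With the tool pointing down it reaches from about 0.3 to 0.75 m from the base axis. Payload 8.5 kg.
Tool frame: the origin (TCP) lies on the centre line of the jaws, within the pads' length; the fingertips stand 17 mm ahead of it and the grasp point (between the pads) lies 2 mm behind it; z points along the fingers, y is the line along which they close (so a half turn about z gives the same grasp; the last joint's range is limited). The gripper opens to 85 mm and grips with 20 to 120 N. Pads are 22 mm wide; open, the fingers measure 114 mm over their backs; the gripper's body (76 mm by 85 mm) begins 54 mm behind the grasp point. The pads swing forward as they close: fully open they stand 13 mm farther back than shut.
Start: joints at [-1.362, 0.381, 1.297, -0, 1.464, -0.215], TCP at [0.226, -0.501, 0.248] pointing down, gripper open.
Joint ranges: [-3.11, 3.11], [-0.89, 2.33], [0.22, 2.48], [-1.42, 4.56], [0.17, 2.85], [-2.88, 2.88]. Speed limits (rad/s): [2.39, 2.39, 3.14, 3.14, 3.14, 3.14].

INTERFACE

Orientations are given as a unit quaternion [x, y, z, w].
In Python, from station import ctrl, gripper_to, kinematics, monitor, imaging, workorder, models gives the robot as it stands. Calls block until the motion is done:
- ctrl.move_to(position, orientation): joint-space move of the TCP to a pose.
- ctrl.movel(position, orientation=None, speed=0.15): straight line of the TCP; orientation=None keeps the orientation; speed is the mean speed in m/s.
- ctrl.move_joints(angles): joint-space move.
- gripper_to(opening, strength=None): opening from 0.0 (shut) to 1.0 (fully open); strength is the grip in N (None keeps the last); returns when the fingers have stopped.
- ctrl.wait(seconds).
- kinematics.inverse_kinematics(position, orientation): joint angles nearest the present ones, or None.
- monitor.state(): the state.
- imaging.read_camera(name): name is "scene" or "top"; returns a dict with "frame" (480x640x3 uint8, blue, green, red), "fov_y" (degrees; the focal length in pixels is half the picture's height over the tangent of half this angle, whatever the lens; pixels are square), "cx", "cy" (the principal point, pixels), "rvec" (rotation vector, rad) and "tvec" (3), from world to camera coordinates, as OpenCV has them. Camera axes: x right, y down, z forward; pixel columns grow to the right and rows downward; lengths in m; the calibration is good to about 2 mm. A picture is of the moment at which its call begins. There is no depth.
A pose or a line that the arm cannot do raises ctrl.IKError and nothing moves.
- workorder.sign_off(): hands the job in; it is judged then, once.
Trained networks look in a picture, given as the dict that the camera call returned (one of the last four; its "shot" number tells which), for a name from the list of things; names that differ only in an ending like _2 or _b are one class to them, and where a whole thing is asked for, a point or a joint stands for the part that bears it (a point fixed in the world has none). Each returns a list of dicts, best first, with "confidence" (0 to 1); they miss things now and then, are a little off and sometimes report something else, mostly with a low value. They report only what shows in the picture. A call takes as long as a camera call. They do not tell look-alikes from the thing itself.
- models.search_frame(picture, thing): "rect" ([left, top, right, bottom] in pixels, round what is visible of it).
- models.cut_out(picture, thing): "mask" (480x640 bool, what is visible of it) and "rect" ([left, top, right, bottom] in pixels, round what is visible of it).
The state is a dict: "clock": time; "q": joint angles; "dq": joint speeds; "tau": joint torques, N m; "eef_pos": TCP position; "eef_rot": TCP orientation; "contact_force": force on the tool from outside, world axes, zero at the start; "moment": the same for the moment, N m; "finger_gap": opening from 0.0 (shut) to 1.0 (fully open); "finger_force": force on a finger pad.
Only numpy, scipy, OpenCV 4.12 (cv2) and the standard library are available. Lean on these libraries where they do the work, as an engineer would, in place of code of your own. Each camera call takes 0.05 s, during which the arm holds its last target. There are 200 camera calls.

## Working session

There is one attempt and no reset: what is moved stays moved. The work goes in short steps, each a Python script; the robot and the scene stay as the last script left them, time stands still between calls to the robot, and variables do not carry over. Pictures are saved under pics/ and viewed, at most 10 in all, crops included, and the job is handed in when it is done.

```bash
ls; mkdir -p pics; python3 - <<'E'
from station import *
import cv2
for n in ("scene","top"):
    p=imaging.read_camera(n); cv2.imwrite(f"pics/{n}0.png",p["frame"])
    print(n,p["fov_y"],p["cx"],p["cy"],p["rvec"],p["tvec"])
    for t in ["tray","felt","stout_barrel","slim_barrel","twin_wheel","plain_rod","demag","selector","bottle","jar","loupe","screwdriver","holder"]:
        print(t,[(round(d["confidence"],2),[round(float(v)) for v in d["rect"]]) for d in models.search_frame(p,t)[:3]])
print(monitor.state()["clock"])
E
```

```text
pics
scene 43.53695431811824 323.31872463704013 233.6877450079042 [ 2.26884999  0.95329775 -0.36735359] [-0.39259063 -0.24722178  1.68572752]
tray [(0.85, [340, 172, 423, 252]), (0.16, [167, 246, 279, 351])]
felt []
stout_barrel [(0.8, [351, 221, 386, 240]), (0.79, [363, 134, 396, 151]), (0.67, [348, 265, 366, 303])]
slim_barrel [(0.79, [219, 249, 253, 272])]
twin_wheel [(0.71, [383, 173, 419, 188])]
plain_rod [(0.61, [368, 187, 407, 205]), (0.45, [183, 257, 206, 279])]
demag [(0.58, [163, 247, 280, 356])]
selector [(0.8, [187, 286, 216, 316])]
bottle [(0.76, [289, 202, 307, 241])]
jar [(0.79, [266, 293, 287, 325]), (0.5, [382, 172, 418, 189])]
loupe [(0.81, [182, 258, 204, 279]), (0.57, [349, 222, 388, 239])]
screwdriver [(0.87, [412, 197, 446, 240])]
holder [(0.6, [328, 184, 346, 208]), (0.48, [350, 220, 387, 239])]
top 48.102040860299404 308.691877767545 245.70510095310834 [ 2.1271092  -2.11011318  0.19389135] [0.02114016 0.54983558 1.0429957 ]
tray [(0.72, [161, 204, 285, 289])]
felt [(0.54, [165, 234, 186, 281]), (0.47, [227, 224, 244, 266])]
stout_barrel [(0.81, [254, 211, 271, 257]), (0.8, [116, 316, 153, 341]), (0.69, [311, 180, 344, 212])]
slim_barrel [(0.74, [163, 236, 185, 280]), (0.73, [414, 252, 429, 299])]
twin_wheel [(0.74, [167, 238, 184, 279])]
plain_rod [(0.52, [196, 230, 216, 275])]
demag [(0.57, [385, 228, 504, 315]), (0.21, [165, 235, 184, 280])]
selector [(0.81, [455, 251, 488, 285])]
bottle [(0.96, [308, 276, 329, 295])]
jar [(0.75, [401, 204, 430, 231])]
loupe [(0.61, [432, 321, 453, 338]), (0.24, [385, 230, 504, 317])]
screwdriver [(0.79, [160, 186, 235, 212]), (0.31, [165, 237, 185, 282])]
holder [(0.86, [225, 282, 265, 306])]
1.4
```

View pics/top0.png

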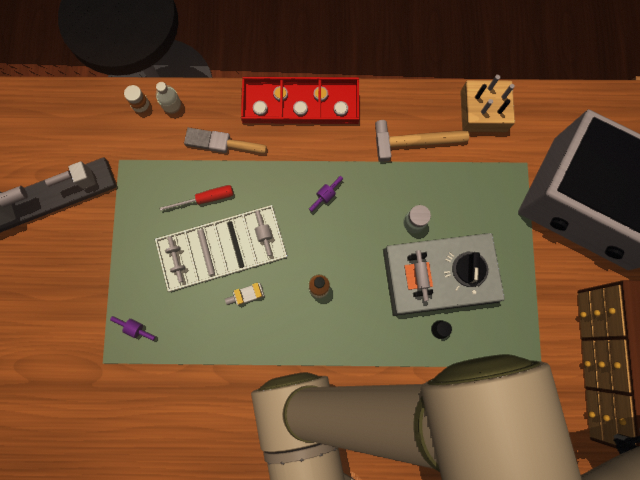

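View pics/scene0.png

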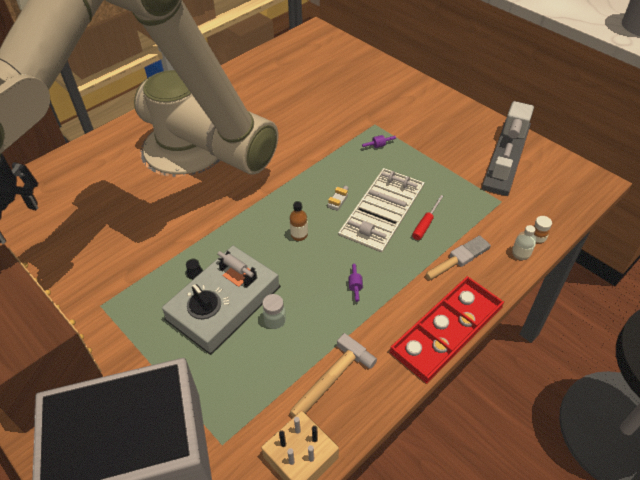

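The top view shows the tray on the left, at px (222,248). Its pockets from left to right hold the twin wheel, the rod, the felt (236,244) and the stout barrel (263,232). The demagnetiser is at (445,273), with the slim barrel at (421,276) and the knob at (471,269). The purple look-alikes are at (326,194) and (133,328).

```bash
cat > vis.py <<'E'
import numpy as np, cv2
from scipy.optimize import least_squares
def cam(p):
    f=240/np.tan(np.radians(p["fov_y"])/2)
    return np.array([[f,0,p["cx"]],[0,f,p["cy"]],[0,0,1]]),np.array(p["rvec"],float),np.array(p["tvec"],float)
def proj(p,X):
    K,r,t=cam(p); return cv2.projectPoints(np.asarray(X,float).reshape(-1,1,3),r,t,K,None)[0][:,0]
def ray(p,uv,z):
    K,r,t=cam(p); R=cv2.Rodrigues(r)[0]; c=-R.T@t
    d=R.T@np.linalg.solve(K,[uv[0],uv[1],1.]); return c+d*(z-c[2])/d[2]
def world(pose,L):
    x,y,a=pose; L=np.asarray(L,float); c,s=np.cos(a),np.sin(a)
    return np.c_[x+c*L[:,0]-s*L[:,1],y+s*L[:,0]+c*L[:,1],L[:,2]]
def box(lx,ly,z0,z1):
    return np.array([[sx*lx/2,sy*ly/2,z] for sx in(-1,1) for sy in(-1,1) for z in(z0,z1)])
def arbor(R,L,z):  # silhouette points: arbor + drum
    o=[]
    for (r,h) in ((.005,.05),(R,L/2)):
        for th in np.linspace(0,2*np.pi,17)[:-1]:
            for s in(-1,1): o.append([s*h,r*np.cos(th),z+r*np.sin(th)])
    return np.array(o)
def fit(views,L,p0):
    """views: list of (picture, mask); silhouettes compared as convex hulls by signed distance"""
    cs=[]
    for p,m in views:
        n,lab,st,_=cv2.connectedComponentsWithStats(m.astype(np.uint8))
        m=(lab==1+np.argmax(st[1:,4])).astype(np.uint8)
        c=np.concatenate([k for k in cv2.findContours(m,cv2.RETR_EXTERNAL,cv2.CHAIN_APPROX_NONE)[0]])
        h=cv2.convexHull(c)[:,0].astype(float)
        q=np.vstack([np.linspace(h[i],h[(i+1)%len(h)],max(2,int(np.linalg.norm(h[i]-h[(i+1)%len(h)]))),endpoint=False) for i in range(len(h))])
        cs.append((p,q))
    def res(v):
        o=[]
        for p,q in cs:
            H=cv2.convexHull(proj(p,world(v,L)).astype(np.float32))
            o+=[cv2.pointPolygonTest(H,(float(a),float(b)),True)-.5 for a,b in q]
        return np.array(o)
    r=least_squares(res,p0,loss="soft_l1",f_scale=1.,x_scale=[.01,.01,.05],diff_step=1e-4)
    return r.x,np.sqrt(np.median(r.fun**2))
E
cat > m1.py <<'E'
from station import *
from vis import *
P={n:imaging.read_camera(n) for n in("top","scene")}
def cut(n,t,near):
    ds=models.cut_out(P[n],t)
    ds=[d for d in ds if np.hypot((d["rect"][0]+d["rect"][2])/2-near[0],(d["rect"][1]+d["rect"][3])/2-near[1])<14]
    return ds[0]["mask"] if ds else None
T={"tray":((222,248),(381,212),box(.118,.26,0,.01),.01),
"demag":((445,272),(221,301),box(.14,.22,0,.05),.05),
"slim_barrel":((421,276),(236,260),arbor(.012,.05,.083),.083),
"stout_barrel":((263,234),(369,231),arbor(.016,.028,.0218),.0218),
"loupe":((442,329),(193,268),None,.02),"bottle":((318,285),(298,222),None,.05),"jar":((416,217),(277,309),None,.035),"holder":((245,294),(337,196),None,.01),"screwdriver":((197,199),(429,218),None,.01)}
for t,(a,b,L,z) in T.items():
    v={n:cut(n,t,c) for n,c in(("top",a),("scene",b))}
    for n in v:
        if v[n] is not None: np.save(f"mask_{t}_{n}.npy",v[n])
    vs=[(P[n],v[n]) for n in v if v[n] is not None]
    c=ray(P["top"],a,z); print(t,list(v[n] is not None for n in v),"ray",c.round(3), end=" ")
    if L is None: print(ray(P["scene"],b,z).round(3)); continue
    a0=.23 if t in("tray","stout_barrel") else -.0
    for w in [vs]+[[x] for x in vs]:
        r,e=fit(w,L,[c[0],c[1],a0]); print(r.round(4),round(e,2),end=" | ")
    print()
k=(471,269); f=P["top"]["frame"]
cr=np.hstack([cv2.resize(f[225:325,375:515],None,fx=4,fy=4,interpolation=cv2.INTER_CUBIC)])
cv2.imwrite("pics/box.png",cr)
for t in("felt","selector"):
    for n in P:
        for d in models.cut_out(P[n],t)[:2]:
            m=d["mask"]; ys,xs=np.nonzero(m); print(t,n,round(d["confidence"],2),xs.mean().round(1),ys.mean().round(1),m.sum(),ray(P[n],(xs.mean(),ys.mean()),.004 if t=="felt" else .08).round(4))
E
python3 m1.py
```

```text
tray [False, True] ray [0.551 0.209 0.01 ] [0.5559 0.214  0.297 ] 0.41 | [0.5559 0.214  0.297 ] 0.41 | 
demag [True, True] ray [ 0.498 -0.25   0.05 ] [ 0.4988 -0.2487  0.1325] 0.56 | [ 0.4973 -0.2485  0.1298] 0.41 | [ 0.5014 -0.2491  0.1355] 0.16 | 
slim_barrel [True, True] ray [ 0.485 -0.195  0.083] [ 0.4878 -0.1953  0.0006] 1.28 | [ 0.4869 -0.1955 -0.    ] 1.52 | [ 0.4911 -0.1948  0.1122] 0.47 | 
stout_barrel [True, True] ray [0.58  0.122 0.022] [0.5836 0.1229 0.291 ] 0.45 | [0.5828 0.1221 0.2789] 0.22 | [0.5847 0.125  0.3137] 0.52 | 
loupe [True, False] ray [ 0.385 -0.247  0.02 ] [ 0.388 -0.246  0.02 ]
bottle [True, True] ray [0.47  0.006 0.05 ] [0.474 0.004 0.05 ]
jar [True, True] ray [ 0.616 -0.198  0.035] [ 0.616 -0.189  0.035]
holder [True, True] ray [0.454 0.158 0.01 ] [0.45  0.159 0.01 ]
screwdriver [True, True] ray [0.659 0.268 0.01 ] [0.664 0.266 0.01 ]
felt top 0.69 235.2 244.1 236 [0.5612 0.1826 0.004 ]
felt top 0.2 443.7 273.5 7293 [ 0.5015 -0.2587  0.004 ]
felt scene 0.67 398.3 178.9 214 [0.5152 0.3224 0.004 ]
felt scene 0.45 380.9 217.0 67 [0.5744 0.1888 0.004 ]
selector top 0.96 471.0 267.8 711 [ 0.5025 -0.294   0.08  ]
selector scene 0.78 202.5 300.9 649 [ 0.5172 -0.3034  0.08  ]
```

View pics/box.png

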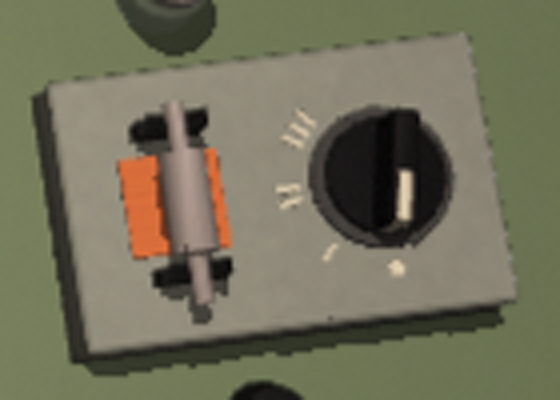

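The crop shows the knob pointer near the dot, about 0.17 rad from it. The slim barrel lies in the V posts with its middle at about px (422,277). I'll refine the tray, slim barrel and knob bar using the same pictures' views.

```bash
cat > m2.py <<'E'
from station import *
from vis import *
P={n:imaging.read_camera(n) for n in("top","scene")}
ld=lambda t,n:np.load(f"mask_{t}_{n}.npy")
# tray in top by brightness
f=P["top"]["frame"].astype(int); m=(f.min(2)>105); w=np.zeros_like(m); w[195:300,145:300]=1
m=cv2.morphologyEx((m&w).astype(np.uint8),cv2.MORPH_CLOSE,np.ones((7,7)))
for vs in ([(P["top"],m)],[(P["top"],m),(P["scene"],ld("tray","scene"))]):
    print("tray",*fit(vs,box(.118,.26,0,.01),[.555,.213,.29]))
for k in(["top"],["scene"],["top","scene"]):
    print("slim",k,*fit([(P[n],ld("slim_barrel",n)) for n in k],arbor(.012,.05,.083),[.489,-.195,.13]))
# overlays
D=(.4988,-.2487,.1325)
fr=P["top"]["frame"].copy(); g=P["scene"]["frame"].copy()
big=[]
for n,(x0,y0) in(("top",(385,225)),("scene",(165,235))):
    s=5; im=cv2.resize(P[n]["frame"][y0:y0+90,x0:x0+80],None,fx=s,fy=s,interpolation=cv2.INTER_CUBIC)
    def dot(L,c):
        for u in proj(P[n],world(D,L)): cv2.circle(im,tuple(int(round((a-b+.5)*s)) for a,b in zip(u,(x0,y0))),2,c,-1)
    dot([[-.05,.055,.083],[.05,.055,.083],[0,.055,.083]],(0,0,255))
    dot([[sx*.037,.055+sy*.017,.091] for sx in(-1,1) for sy in(-1,1)],(0,255,0))
    c=np.cos(.17);s_=np.sin(.17)   # pointer dir = -x turned clockwise
    X=np.array([c,-s_]);Y=np.array([s_,c])
    dot([[*(np.array([0,-.05])+a*.0285*X+b*.007*Y),.094] for a in(-1,1) for b in(-1,1)],(255,255,0))
    big.append(im)
cv2.imwrite("pics/ov.png",np.hstack(big))
E
python3 m2.py
```

```text
tray [0.55450168 0.21320469 0.29834085] 0.21202353592779985
tray [0.55486358 0.21342377 0.29886734] 0.358600130339367
slim ['top'] [ 0.48710312 -0.19577354  0.12816513] 0.40045373652440414
slim ['scene'] [ 0.48977029 -0.19490178  0.1160409 ] 0.47614147524188266
slim ['top', 'scene'] [ 0.48743496 -0.19559096  0.12897041] 0.41586309400836374
```

View pics/ov.png

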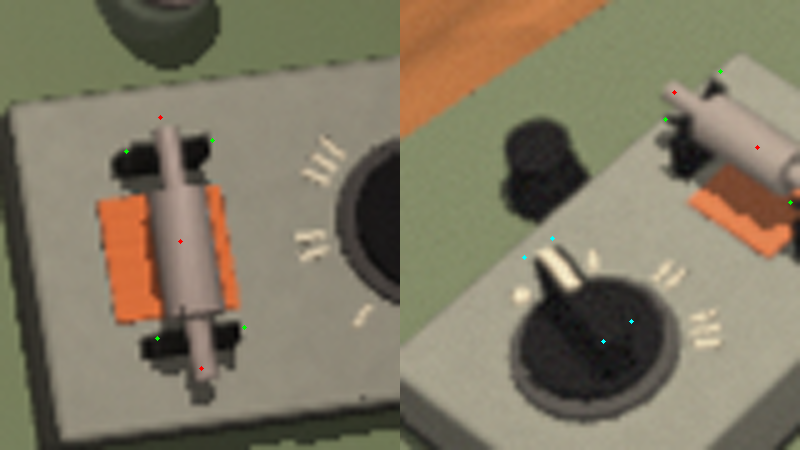

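The overlay agrees to about 1–2 px: the predicted cradle centre (180,241) against the arbor middle (185,252). The cameras differ by about 3 mm, so I'll use averages and start moving.

```bash
cat > arm.py <<'E'
from station import *
import numpy as np
from scipy.spatial.transform import Rotation as R
def q(yaw): return (R.from_euler("z",yaw)*R.from_euler("x",np.pi)).as_quat()
def best(p,yaw):
    c=[]
    for y in (yaw,yaw+np.pi):
        j=kinematics.inverse_kinematics(p,q(y))
        if j is not None: c.append((abs(j[5]),y))
    return min(c)[1]
def st(): 
    s=monitor.state(); return dict(t=round(s["clock"],2),gap=round(s["finger_gap"],3),ff=np.round(s["finger_force"],1).tolist(),F=np.round(s["contact_force"],1).tolist(),p=np.round(s["eef_pos"],4).tolist(),q6=round(s["q"][5],2))
def lower(xy,z0,zmin,dF=2.5):
    """touch down: step down until the upward force rises by dF"""
    ctrl.movel([*xy,z0],None,.08); ctrl.wait(.15); f0=monitor.state()["contact_force"][2]; z=z0
    while z>zmin:
        z-=.001; ctrl.movel([*xy,z],None,.02); f=monitor.state()["contact_force"][2]
        if abs(f-f0)>dF: break
    print("touch",round(z,4),round(f-f0,2)); return z
E
python3 - <<'E'
from arm import *
x,y=.4885,-.1950; yaw=best([x,y,.2],.13); print(yaw)
gripper_to(.6)
ctrl.move_to([x,y,.17],q(yaw)); print(st())
ctrl.movel([x,y,.094],None,.1); print(st())
gripper_to(0,40); print(st())
ctrl.movel([x,y,.12],None,.05); print(st())
import cv2
p=imaging.read_camera("scene"); cv2.imwrite("pics/g1.png",cv2.resize(p["frame"][150:330,150:390],None,fx=3,fy=3))
E
```

```text
0.13
{'t': 4.65, 'gap': 0.603, 'ff': 0.0, 'F': [-0.1, 0.0, 0.6], 'p': [0.4884, -0.1958, 0.1702], 'q6': np.float64(0.84)}
{'t': 5.56, 'gap': 0.6, 'ff': 0.0, 'F': [-0.1, -0.0, 0.9], 'p': [0.4888, -0.1953, 0.0945], 'q6': np.float64(0.84)}
{'t': 5.92, 'gap': 0.262, 'ff': 39.1, 'F': [-1.6, 3.0, 6.1], 'p': [0.4886, -0.1947, 0.0946], 'q6': np.float64(0.84)}
{'t': 6.58, 'gap': 0.257, 'ff': 39.2, 'F': [-0.4, -0.3, -2.6], 'p': [0.4884, -0.195, 0.1199], 'q6': np.float64(0.84)}
```

View pics/g1.png

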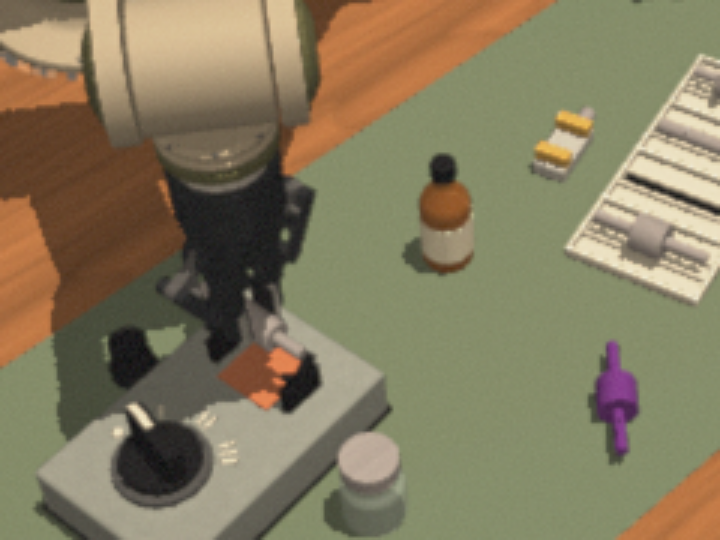

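The slim barrel is held and level above the cradle at (265,335) in the crop, and nothing else has moved. Next is placing it.

```bash
python3 - <<'E'
from arm import *
import cv2
x,y=.5645,.1830
ctrl.movel([.4885,-.195,.2],None,.2)
yaw=best([x,y,.2],.297); print(yaw)
ctrl.move_to([x,y,.2],q(yaw)); ctrl.movel([x,y,.06],None,.15); print(st())
z=lower((x,y),.033,.0275); print(st())
gripper_to(.48); print(st())
ctrl.movel([x,y,.12],None,.15); ctrl.movel([x-.12,y-.12,.22],None,.3); print(st())
p=imaging.read_camera("top"); cv2.imwrite("pics/p1.png",cv2.resize(p["frame"][190:300,150:300],None,fx=5,fy=5,interpolation=cv2.INTER_CUBIC))
E
```

```text
0.297
{'t': 9.7, 'gap': 0.26, 'ff': 39.3, 'F': [0.2, 0.6, -0.9], 'p': [0.565, 0.1829, 0.0609], 'q6': np.float64(1.39)}
touch 0.029 7.46
{'t': 11.33, 'gap': 0.261, 'ff': 40.3, 'F': [-1.5, -0.5, 6.4], 'p': [0.5647, 0.183, 0.0298], 'q6': np.float64(1.39)}
{'t': 11.65, 'gap': 0.482, 'ff': 0.0, 'F': [0.3, -1.0, 0.3], 'p': [0.5645, 0.183, 0.0289], 'q6': np.float64(1.39)}
{'t': 13.22, 'gap': 0.478, 'ff': 0.0, 'F': [0.1, -0.5, 0.8], 'p': [0.4448, 0.0633, 0.2192], 'q6': np.float64(1.15)}
```

View pics/p1.png

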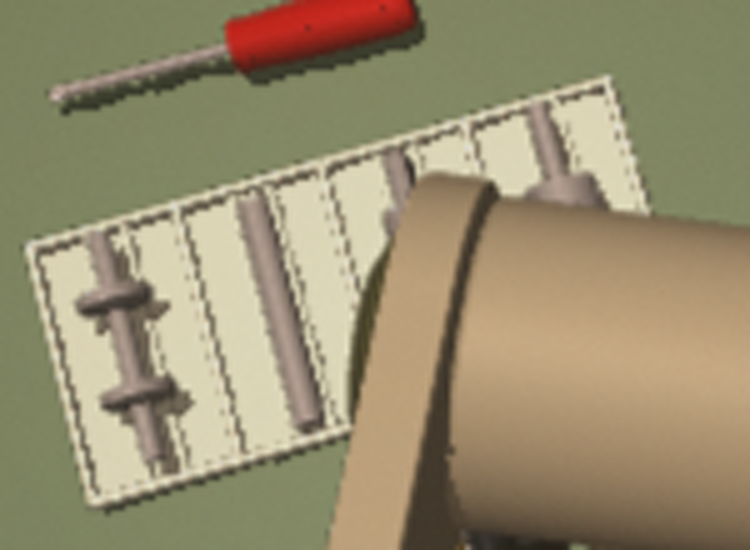

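The arm hides the slim barrel, but its far end shows at (395,150), close to the wall. I'll swing the arm aside to measure it, along with the stout barrel.

```bash
python3 - <<'E'
from arm import *
from vis import *
ctrl.move_joints([-1.0,0.3,1.3,0,1.5,0.5]); print(st())
P={n:imaging.read_camera(n) for n in("top","scene")}
for n,t,c,L,p0 in (("top","slim_barrel",(236,243),arbor(.012,.05,.0174),[.5645,.183,.297]),("scene","slim_barrel",(381,217),arbor(.012,.05,.0174),[.5645,.183,.297]),
  ("top","stout_barrel",(263,234),arbor(.016,.028,.0218),[.5836,.123,.29]),("scene","stout_barrel",(369,231),arbor(.016,.028,.0218),[.5836,.123,.29])):
    ds=[d for d in models.cut_out(P[n],t) if np.hypot(*(np.array([d["rect"][0]+d["rect"][2],d["rect"][1]+d["rect"][3]])/2-c))<14]
    print(n,t,[fit([(P[n],ds[0]["mask"])],L,p0)] if ds else None)
T=(.555,.2136,.298)
s=5;o=(150,190);im=cv2.resize(P["top"]["frame"][190:300,150:300],None,fx=s,fy=s,interpolation=cv2.INTER_CUBIC)
for y,z in((-.032,.0174),(-.096,.0218)):
    for u in proj(P["top"],world(T,[[-.05,y,z],[.05,y,z],[0,y,z]])): cv2.circle(im,tuple(int(round((a-b+.5)*s)) for a,b in zip(u,o)),3,(0,0,255),-1)
cv2.imwrite("pics/p2.png",im)
E
```

```text
{'t': 14.9, 'gap': 0.478, 'ff': 0.0, 'F': [0.4, -0.1, 1.2], 'p': [0.3784, -0.3702, 0.2896], 'q6': np.float64(0.5)}
top slim_barrel [(array([0.5625495 , 0.18307582, 0.30470239]), np.float64(0.2880336475156064))]
scene slim_barrel [(array([0.56609935, 0.18506148, 0.31540005]), np.float64(0.40040183283695246))]
top stout_barrel [(array([0.5821095 , 0.12150004, 0.27758657]), np.float64(0.5112701403867569))]
scene stout_barrel [(array([0.58384437, 0.12380091, 0.30543556]), np.float64(0.6472164957205886))]
```

View pics/p2.png

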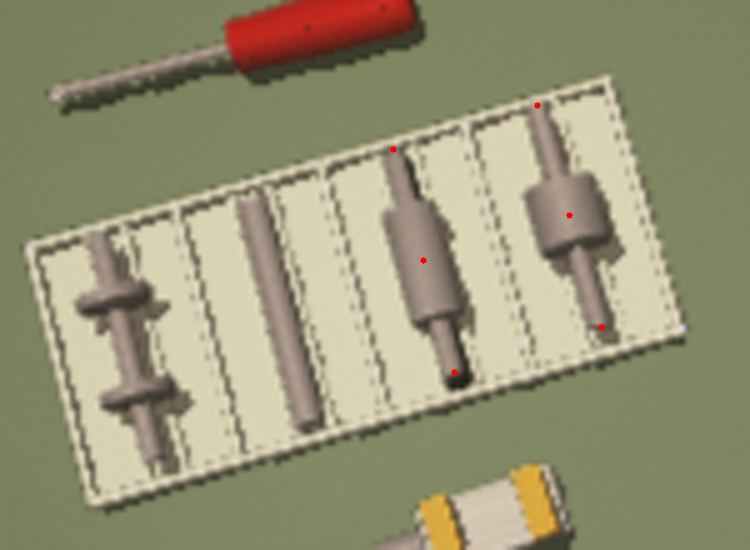

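The slim barrel lies mid-pocket; the red expected points coincide with its ends at (393,149) and (455,373). Next I'll pick the stout barrel and measure the empty cradle's posts with the arm out of the way.

```bash
python3 - <<'E'
from arm import *
from vis import *
x,y=.5834,.1226; yaw=best([x,y,.2],.298); print(yaw)
gripper_to(.62)
ctrl.move_to([x,y,.15],q(yaw)); ctrl.movel([x,y,.0325],None,.12); print(st())
gripper_to(0,45); print(st())
ctrl.movel([x,y,.045],None,.05); ctrl.movel([x,y,.2],None,.2); print(st())
ims=[]
for n in("top","scene"):
    p=imaging.read_camera(n)
    np.savez(f"c_{n}.npz",**{k:np.asarray(v) for k,v in p.items()})
    u=proj(p,world((.4988,-.2487,.1325),[[0,.055,.075]]))[0].astype(int); o=u-30; s=6
    im=cv2.resize(p["frame"][o[1]:o[1]+60,o[0]:o[0]+60],None,fx=s,fy=s,interpolation=cv2.INTER_CUBIC)
    D=(.4994,-.2488,.1325)
    for X in(-.037,.037):
        for w in(-.017,.017):
            v=proj(p,world(D,[[X,.055+w,.05],[X,.055+w,.091]])); v=((v-o+.5)*s).astype(int); cv2.line(im,v[0].tolist(),v[1].tolist(),(0,255,0),1)
    ims.append(im); print(n,o)
cv2.imwrite("pics/c1.png",np.hstack(ims)); print(st())
E
```

```text
0.298
{'t': 18.59, 'gap': 0.621, 'ff': 0.0, 'F': [0.3, 0.6, 0.8], 'p': [0.5838, 0.1226, 0.0332], 'q6': np.float64(1.28)}
{'t': 18.91, 'gap': 0.357, 'ff': 44.2, 'F': [-2.1, 5.6, 5.8], 'p': [0.5835, 0.1237, 0.0337], 'q6': np.float64(1.28)}
{'t': 20.23, 'gap': 0.353, 'ff': 44.7, 'F': [0.2, 0.5, -2.5], 'p': [0.5828, 0.1226, 0.1986], 'q6': np.float64(1.28)}
top [389 243]
scene [206 236]
{'t': 20.33, 'gap': 0.353, 'ff': 44.7, 'F': [0.5, -0.5, -3.2], 'p': [0.5829, 0.1226, 0.1985], 'q6': np.float64(1.28)}
```

View pics/c1.png

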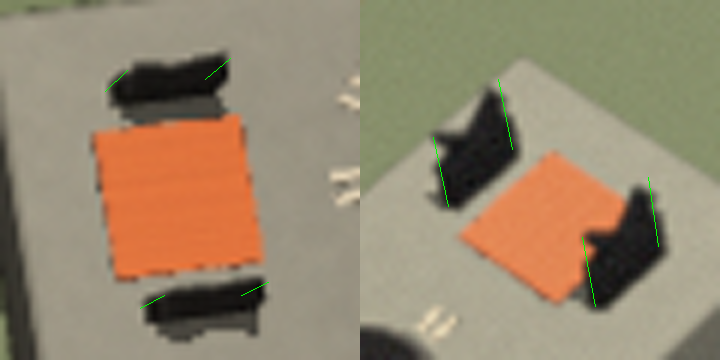

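The empty cradle shows clearly, with posts in the top crop at (170,80) and (205,300). The predicted lines are within about 1.5 px of them. I'll fit each post's silhouette.

```bash
python3 - <<'E'
from vis import *
for th in(38,48):
  for n in("top","scene"):
    p=dict(np.load(f"c_{n}.npz")); p={k:(v if v.ndim else v.item()) for k,v in p.items()}
    g=p["frame"].max(2)<th; C=[]
    for X in(-.037,.037):
        c=world((.4994,-.2488,.1325),[[X,.055,.07]]); u=proj(p,c)[0].astype(int)
        w=np.zeros_like(g); w[u[1]-12:u[1]+13,u[0]-14:u[0]+15]=1
        r,e=fit([(p,g&w)],box(.008,.034,.05,.091),[c[0,0],c[0,1],.1325]); C.append(r); print(n,th,r.round(4),round(e,2))
    print("  mid",((C[0]+C[1])/2).round(4), "yaw",np.arctan2(*(C[1]-C[0])[1::-1]).round(3),"sep",np.hypot(*(C[1]-C[0])[:2]).round(4))
E
```

```text
top 38 [ 0.4525 -0.1981  0.1591] 0.27
top 38 [ 0.5254 -0.1892  0.1911] 0.42
  mid [ 0.4889 -0.1937  0.1751] yaw 0.121 sep 0.0735
scene 38 [ 0.4613 -0.2026  0.5028] 0.93
scene 38 [ 0.534  -0.1928  0.4563] 0.73
  mid [ 0.4977 -0.1977  0.4796] yaw 0.135 sep 0.0734
top 48 [ 0.4526 -0.1981  0.1474] 0.16
top 48 [ 0.5259 -0.1896  0.1611] 0.3
  mid [ 0.4893 -0.1939  0.1542] yaw 0.116 sep 0.0738
scene 48 [ 0.4595 -0.2012  0.4205] 0.65
scene 48 [ 0.535  -0.1935  0.4268] 0.58
  mid [ 0.4972 -0.1974  0.4236] yaw 0.102 sep 0.0759
```

The top fit puts the cradle at x = 0.489. Correcting the top camera's known bias of about 2 mm gives (0.491, -0.1945). Now I'll place the stout barrel there.

```bash
python3 - <<'E'
from arm import *
from vis import *
x,y=.491,-.1945; yaw=best([x,y,.2],.13); print(yaw)
ctrl.move_to([x,y,.2],q(yaw)); ctrl.movel([x,y,.115],None,.12); print(st())
z=lower((x,y),.100,.0925); print(st())
gripper_to(.6); print(st())
ctrl.movel([x,y,.2],None,.15); ctrl.move_joints([-.2,0.2,1.3,0,1.5,0.5]); print(st())
ims=[]
for n in("top","scene"):
    p=imaging.read_camera(n)
    u=proj(p,world((.4988,-.2487,.1325),[[0,.02,.075]]))[0].astype(int); o=u-40; s=5
    im=cv2.resize(p["frame"][o[1]:o[1]+80,o[0]:o[0]+80],None,fx=s,fy=s,interpolation=cv2.INTER_CUBIC)
    ims.append(im)
    ds=models.cut_out(p,"stout_barrel"); ds=[d for d in ds if np.hypot(*(np.array([d["rect"][0]+d["rect"][2],d["rect"][1]+d["rect"][3]])/2-u))<25]
    if ds: print(n,fit([(p,ds[0]["mask"])],arbor(.016,.028,.083),[x,y,.13]))
cv2.imwrite("pics/c2.png",np.hstack(ims))
E
```

```text
0.13
{'t': 22.44, 'gap': 0.35, 'ff': 44.7, 'F': [0.8, 0.2, -2.3], 'p': [0.4914, -0.1945, 0.1156], 'q6': np.float64(0.84)}
touch 0.095 2.58
{'t': 24.18, 'gap': 0.353, 'ff': 45.2, 'F': [-1.0, 0.4, 0.3], 'p': [0.4911, -0.1945, 0.0952], 'q6': np.float64(0.84)}
{'t': 24.51, 'gap': 0.598, 'ff': 0.0, 'F': [-0.1, -0.2, -0.3], 'p': [0.491, -0.1946, 0.095], 'q6': np.float64(0.84)}
{'t': 26.36, 'gap': 0.6, 'ff': 0.0, 'F': [-0.7, -0.3, -0.2], 'p': [0.5113, 0.0155, 0.3392], 'q6': np.float64(0.5)}
top (array([ 0.49094917, -0.19497647,  0.14141554]), np.float64(0.4244907818881795))
scene (array([ 0.49236498, -0.19400649,  0.14099412]), np.float64(0.15318095960099903))
```

View pics/c2.png

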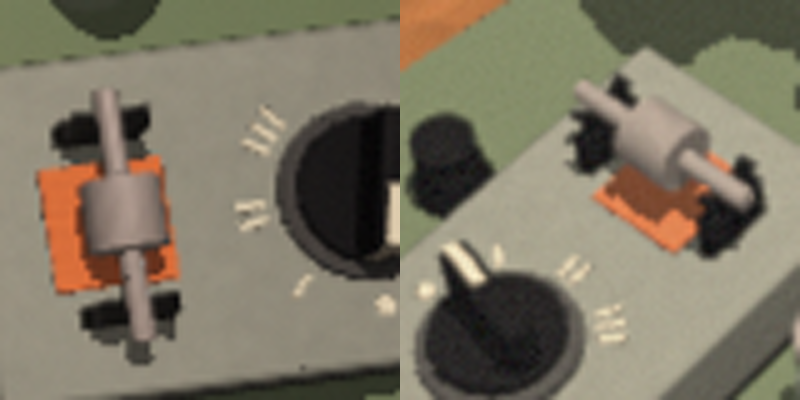

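The stout barrel rests in both V notches, centred to about 1 mm against the averaged cradle estimate, and the knob hasn't moved. Next I'll turn the selector.

```bash
python3 - <<'E'
from arm import *
from vis import *
c=[.5055,-.298]; y0=-.04; y1=.1325-1.5
gripper_to(.5)
ctrl.move_to([*c,.17],q(y0)); ctrl.movel([*c,.089],None,.12); print(st())
gripper_to(0,50); ctrl.wait(.2); print(st())
ok=True
for a in np.linspace(y0,y1,8)[1:]:
    ctrl.move_to([*c,.089],q(a)); s=st(); print(round(a,2),s["F"],s["p"],np.round(monitor.state()["moment"],2))
    if np.linalg.norm(s["F"])>40: ok=False; break
ctrl.wait(.3); print(ok,st(), R.from_quat(monitor.state()["eef_rot"]).as_matrix()[:2,0])
if ok:
    gripper_to(.5); ctrl.movel([*c,.2],None,.15); ctrl.move_joints([.3,0.2,1.3,0,1.5,0.5]); print(st())
    P=imaging.read_camera("top"); p2=imaging.read_camera("scene"); s=5
    cv2.imwrite("pics/k.png",np.hstack([cv2.resize(P["frame"][225:325,395:475+40][:,:80+40],None,fx=3.3,fy=3.3,interpolation=cv2.INTER_CUBIC),cv2.resize(p2["frame"][240:340,160:280],None,fx=3.3,fy=3.3,interpolation=cv2.INTER_CUBIC)]))
E
```

```text
{'t': 28.98, 'gap': 0.501, 'ff': 0.0, 'F': [0.2, -1.1, -0.6], 'p': [0.506, -0.2981, 0.0898], 'q6': np.float64(0.88)}
{'t': 29.54, 'gap': 0.15, 'ff': 52.4, 'F': [0.2, -1.2, 6.3], 'p': [0.5059, -0.2985, 0.0899], 'q6': np.float64(0.88)}
-0.23 [-0.6, -2.0, 5.4] [0.5059, -0.2988, 0.0899] [-0.34  0.01 -0.04]
-0.42 [-0.3, -2.9, 5.8] [0.5058, -0.299, 0.0899] [-0.55  0.18 -0.02]
-0.61 [-1.7, -3.7, 5.4] [0.5057, -0.2992, 0.0899] [-0.71  0.29 -0.07]
-0.8 [-2.2, -4.8, 5.5] [0.5055, -0.2994, 0.0899] [-0.9   0.45  0.  ]
-0.99 [-4.4, -6.1, 5.3] [0.5053, -0.2995, 0.0899] [-1.01  0.6  -0.04]
-1.18 [-6.4, -6.3, 6.1] [0.5051, -0.2997, 0.0899] [-1.17  0.88 -0.03]
-1.37 [-6.3, -7.6, 7.0] [0.5048, -0.2998, 0.0899] [-1.2   1.01 -0.03]
True {'t': 31.94, 'gap': 0.15, 'ff': 52.6, 'F': [-7.0, -7.2, 6.2], 'p': [0.5049, -0.2998, 0.0899], 'q6': np.float64(2.2)} [ 0.20161091 -0.97945982]
{'t': 35.3, 'gap': 0.495, 'ff': 0.0, 'F': [-0.0, 0.2, -1.4], 'p': [0.4413, 0.2589, 0.3402], 'q6': np.float64(0.5)}
```

View pics/k.png

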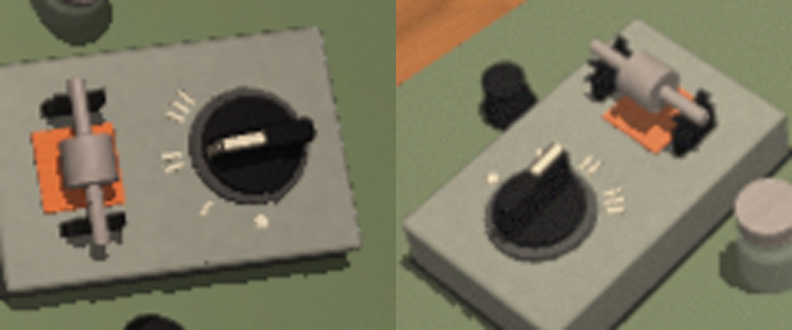

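The pointer's line, (300,130) to (215,148), aims at the two-bar mark at (174,161). The stout barrel is still seated in both notches. Handing in.

```bash
python3 -c "
from station import *
print(workorder.sign_off(), monitor.state()['clock'])"
```

```text
the job is handed in; nothing more can be done
the job is handed in; nothing more can be done
```

The job is handed in: the slim barrel lies in the middle of the empty pocket, the stout barrel is in both V notches (centred to about 1–2 mm), and the selector points at the two-bar mark. It took about 35 s, and nothing else was touched as far as I could see.

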